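# Clamp a pipe spool in the turnbuckle leak-test stand

### The job

Load the pipe spool into the leak-test stand for its pressure test: lower it gently onto the two V-rests, midway between the two rubber seals. Then turn the turnbuckle sleeve by the roller grips on its spokes, the upper grips going over to the left, towards the spool, so that both seals draw in and press on the two ends of the spool, until each seal is pushed back about half of its 8 mm spring travel and by no means to its stop. Let go of everything, and leave the other things on the bench where they are.

Things in the scene. Friction and masses are not known exactly. Their poses are not given: they have to be found in the camera images.
- spool_center (a point): centre of the loose pipe spool, on its axis (x axis along the tube; either way round will do): steel tube 42 mm in diameter, a brass hexagon union (56 mm across flats, 26 mm long) at each end, 170 mm long over all, about 0.5 kg. Grip it across the bare middle. It starts lying on the bench on flats of its unions, axis 28 mm up, in the left half of the bench.
- stand: leak-test stand fixed to the bench right of the middle: grey base plate 235 (x) by 335 (y) by 12 mm. Origin: centre of its underside; x to the robot's left, y towards the robot, z up. Turnbuckle along y at x = -75 mm, z = 95 mm; spool's place along y at x = +75, z = 95 mm. Across both ends, from 114 mm either side of the middle, stand two blue heads (top at z = 121 mm) that slide along y.
- seat (a point): where the spool's centre is when it lies in both V-rests midway between the seals; the tube then lies along this y axis (axes as the stand's). The rests are two 14 mm wide steel angles, V of 90 degrees, at y = +40 and -40 mm; their edges end about 4 mm below the tube's axis. Between them is 66 mm of free room, open down to 18 mm above the bench.
- seal_face_near (a point): centre of the rubber face (50 mm in diameter) of the seal at the end nearer the robot (+y), carried by that head at the height of the spool's axis. At the start it is 6 to 9 mm from the end of a spool that lies midway.
- seal_face_far (a point): the same for the seal at the far end (-y)
- sleeve (a joint): turning angle (rad) of the turnbuckle's middle body, a dark steel open sleeve 33 mm in diameter, 126 mm long, axis along the stand's y. It grows as the top moves to the left, towards the spool; that draws both heads in, each by 3.18 mm per rad. At 0 each seal is 9 mm from a centred spool. Range -0.2 to 5.6; it needs 4 to 7 N at a roller grip and stays where it is left.
- turn_axis (a point): centre of the sleeve, on its axis; axes as the stand's. Three spokes, 120 degrees apart, stand out from it in the plane y = 0, each ending in a black roller grip (24 mm in diameter, 26 mm long along y, centre 62 mm from the axis) that revolves freely on a cross pin. Pinch its end faces from above, fingers closing along y, and carry it over the top on its arc, the hand kept upright; then take the next.
- roller_a (a point): centre of the roller grip that is up on the right-hand side at the start: with the sleeve at 0 it leans 60 degrees from straight up to the right, away from the spool's place
- roller_b (a point): centre of the roller grip that hangs below at the start (straight down with the sleeve at 0) and comes up on the right-hand side as roller_a goes over to the left
- roller_c (a point): centre of the third roller grip, on the left of the sleeve at the start (60 degrees from straight up with the sleeve at 0)
- seal_near (a joint): how far the near (+y) seal is pushed back into its head, in m: 0 free, 0.008 at its stop. Its spring gives 5 N per mm; the brass stem comes out at the back of the head as far as the seal is pushed in.
- seal_far (a joint): the same for the far (-y) seal
- bag_top (a point): top of a tall clear bag of small parts that stands fixed on the bench just left of the stand, about 57 (x) by 71 (y) mm and 198 mm high, always at the same place; carry the spool over it or round it
- pack_dark: bystander: small dark box of fixings, 70 x 100 x 66 mm, near the spool, to its left or right; origin at the centre of its underside
- pack_kraft: bystander: small brown box of fixings, 60 x 85 x 50 mm, at the left of the bench; origin at the centre of its underside

How it is judged (in metres and radians):
On the way:
1. the spool lies in both V-rests between the seals, let go (distance between spool_center and seat below 0.012 m and angle between the x axis of spool_center and the y axis of seat, either way round below 0.07 rad and contact force between the fingers and spool below 0.1 N), for 0.2 s.
At the end, for the whole second after the job is handed in: The spool lies in both V-rests, its centre within 6 mm of the seat and its axis within 3 degrees of the stand's; both seals press on its ends, each pushed back by 2 to 7 mm; the sleeve is at rest (distance between spool_center and seat below 0.006 m and angle between the x axis of spool_center and the y axis of seat, either way round below 0.05 rad and value of joint seal_near between 0.002 and 0.007 m and value of joint seal_far between 0.002 and 0.007 m and velocity of joint sleeve between -0.05 and 0.05 rad/s); the robot touches nothing.
It fails at once if a seal is pushed back to its stop (more than 7.5 mm) (value of joint any of seal_near, seal_far above 0.0075 m).
It fails at once if the spool is let go more than 15 mm above the V-rests (z of spool_center in the frame of seat above 0.015 m and contact force between anything else and spool below 0.05 N).
It fails at once if a bystander is moved more than 40 mm (distance of any of pack_dark, pack_kraft from where it was at the start of the episode above 0.04 m).
It also fails if it takes over 61 s, if anything falls off the work surface, if the arm or the gripper's body presses on something with over 40 N, if the wrist force passes 120 N, or if a joint passes its speed limit or range.

### The arm

A 6-joint arm with a two-finger parallel gripper is mounted at the origin on a cart in front of the work surface, level with it; the furniture and walls round the work are solid. World frame = base frame: x ahead of the robot, y to its left, z up, the work surface at z = 0. Lengths are in mm, angles in rad, forces in N, time in s.
With the tool pointing down it reaches from about 300 to 950 mm from the base axis. Payload 3.1 kg.
Tool frame: the origin (TCP) lies midway between the tips of the shut fingers; the grasp point (between the pads) lies 19 mm behind it; z points along the fingers, y is the line along which they close (so a half turn about z gives the same grasp; the last joint's range is limited). The gripper opens to 85 mm and grips with 20 to 120 N. Pads are 22 mm wide; open, the fingers measure 114 mm over their backs; the gripper's body (76 mm by 85 mm) begins 54 mm behind the grasp point. The pads swing forward as they close: fully open they stand 13 mm farther back than shut.
Start: joints at [-1.248, 0.308, 1.634, -0, 1.2, -0.07], TCP at [239.21, -577.417, 231.272] pointing down, gripper open.
Joint ranges: [-3.06, 3.06], [-0.79, 1.96], [0.05, 2.63], [-1.19, 4.34], [0.05, 2.64], [-2.94, 2.94]. Speed limits (rad/s): [2.79, 2.79, 3.14, 3.14, 3.14, 3.14].

### API

Orientations are given as [roll, pitch, yaw] about the fixed x, y, z axes, in that order (R = Rz(yaw) Ry(pitch) Rx(roll)).
In Python, from rig import env gives the robot as it stands.
- The arm moves only by the tool play_rows, never from a script. Its arguments are lists of equal length, an entry for each row: "slide": the shift along the tool's x, y, z in units of 40 mm (1.0 is 40 mm), a list of three; "turn": the turn about the tool's z in units of 6 degrees (1.0 is 6 degrees). A call has 1 to 5 rows; each row shifts and turns the commanded pose from where the row before left it, along the tool's axes as they then stand; what a row does not reach is not made up. A row lasts 1/12 s, in which the tool goes at most 41.7 mm and 7.16 degrees, less where a joint would pass 70% of its speed; a pose out of reach is approached as far as the arm can. A call is refused whole if a number of a shift passes 1 or a number of a turn 1, either way. A call with a gripper value outside its range is refused whole. "claw" is the opening, from 0 (shut) to 1 (fully open), set as the call begins (left out, the last holds). The fingers move at their own pace and stop on an object; the grip force is fixed at half the most. Time passes only in rows, so rows that do not move let the fingers close. It gives the time, the measured TCP pose, the force, the opening and the grip force at its end, in the units of the state.
- env.observe(): the state, without advancing time (a new reading comes with each control period).
- env.snapshot(name): name is "scene" or "top"; returns a dict with "image" (480x640x3 uint8, red, green, blue), "range_z" (480x640 float32, mm along the optical axis (not along the pixel's ray), 0 where there is no reading), "K" (3x3 intrinsics, pixels), "pose" (4x4, takes a point from camera to world coordinates). Camera axes: x right, y down, z forward; pixel columns grow to the right and rows downward; lengths in mm; the calibration is good to about 2 mm. A picture is of the moment at which its call begins.
- env.sign_off(): hands the job in; it is judged then, once.
Trained networks look in the newest picture that a camera, given by its name, has taken for a name from the list of things; names that differ only in an ending like _2 or _b are one class to them, and where a whole thing is asked for, a point or a joint stands for the part that bears it (a point fixed in the world has none). Each returns a list of dicts, best first, with "conf" (0 to 1); they miss things now and then, are a little off and sometimes report something else, mostly with a low value. They report only what shows in the picture. A call takes as long as a camera call.
- env.regions_of(query, camera): "region" (480x640 bool, what is visible of it) and "extent" ([left, top, right, bottom] in pixels, round what is visible of it).
The state is a dict: "t": time; "q": joint angles; "dq": joint speeds; "tau": joint torques, N m; "eef_pos": TCP position; "tool_rot": TCP orientation; "wrist_force": force on the tool from outside, world axes, zero at the start; "moment": the same for the moment, N m; "gripper_width": opening from 0.0 (shut) to 1.0 (fully open); "grip_force": force on a finger pad.
Only numpy, scipy, OpenCV 4.12 (cv2) and the standard library are available. Lean on these libraries where they do the work, as an engineer would, in place of code of your own. Each camera call takes 0.05 s, during which the arm holds its last target. There are 200 camera calls.

## Working session

There is one attempt and no reset: what is moved stays moved. The work goes in short steps, Python scripts to look and compute and a tool call to move; the robot and the scene stay as the last step left them, time stands still between calls to the robot, and variables do not carry over. Pictures are saved under pics/ and viewed, at most 10 in all, crops included, and the job is handed in when it is done.

Besides the shell and the picture viewer there is one more tool, called after "Emit:" by a JSON object that holds its "op" and its "data", one argument or row to a line. play_rows: Moves the arm, as the interface text tells. Its arguments: {"type":"object","properties":{"slide":{"type":"array","items":{"type":"array","items":{"type":"number"}}},"turn":{"type":"array","items":{"type":"number"}},"claw":{"type":"number"}},"required":["slide","turn"]}

```bash
ls; mkdir -p pics; cat > h.py <<'E'
import numpy as np, cv2
from rig import env
def pts(s, m=None):
    z=s["range_z"]; ok=z>0
    if m is not None: ok&=m
    v,u=np.nonzero(ok); K=np.array(s["K"]); d=z[v,u]
    p=np.c_[(u-K[0,2])/K[0,0]*d,(v-K[1,2])/K[1,1]*d,d]
    P=np.array(s["pose"]); return p@P[:3,:3].T+P[:3,3],u,v
def save(s,n): cv2.imwrite("pics/"+n,s["image"][:,:,::-1])
E
python3 - <<'E'
from h import *
np.set_printoptions(precision=1,suppress=True)
o=env.observe();print(o["t"],o["eef_pos"],o["tool_rot"])
for c in ("scene","top"):
    s=env.snapshot(c);save(s,c+"0.png");print(c,np.array(s["pose"])[:3])
    for q in ("spool_center","stand","sleeve","roller_a","bag_top","pack_dark","pack_kraft","seal_near"):
        for r in env.regions_of(q,c)[:4]:
            p,u,v=pts(s,r["region"])
            if len(p):print(q,round(r["conf"],2),np.array(r["extent"]),"med",np.median(p,0),"lo",np.percentile(p,2,0),"hi",np.percentile(p,98,0))
E
```

```text
pics
0.0 [ 238.9 -576.6  230. ] [-3.1 -0.   0.4]
scene [[ -0.8  -0.4   0.4  23.6]
 [ -0.5   0.6  -0.6 858.3]
 [  0.   -0.7  -0.7 998.7]]
spool_center 0.92 [240.9 308.1 301.7 363.3] med [477.  341.9  44.6] lo [401.9 299.7  -0.2] hi [571.  378.2  56.7]
stand 0.86 [310.8 164.4 432.5 255.6] med [ 484.7 -263.4   19.7] lo [ 343.7 -374.3    2.1] hi [ 657.5 -144.6  120.1]
sleeve 0.89 [371.4 165.7 401.6 194.4] med [ 500.7 -330.7  102.3] lo [ 446.8 -459.3   -2.6] hi [ 564.9 -266.9  155.3]
roller_a 0.58 [368.7 162.4 400.9 196.6] med [ 500.2 -330.8  102.8] lo [ 446.3 -401.1   20.6] hi [ 562.6 -267.2  156.4]Traceback (most recent call last):
  File "<stdin>", line 7, in <module>
ValueError: it knows: pack_dark, pack_kraft, roller, seal_face_far, seal_face_near, seal_far, seal_near, seat, sleeve, spool_center, stand, turn_axis
```

```bash
python3 - <<'E'
from h import *
np.set_printoptions(precision=1,suppress=True)
for c in ("top","scene"):
    s=env.snapshot(c);save(s,c+"1.png");print(c,np.array(s["pose"])[:3],np.array(s["K"])[0])
    for q in ("spool_center","stand","sleeve","roller","pack_dark","pack_kraft","seal_near"):
        for r in env.regions_of(q,c)[:4]:
            if r["conf"]<.3: continue
            p,u,v=pts(s,r["region"])
            if len(p):
                print(q,round(r["conf"],2),np.array(r["extent"]),"med",np.median(p,0),"lo",np.percentile(p,2,0),"hi",np.percentile(p,98,0))
                if q in("stand","spool_center","pack_dark"):
                    t=p[p[:,2]>(35 if q!="stand" else 3)]
                    print("  rect",cv2.minAreaRect(t[:,:2].astype(np.float32)))
E
```

```text
top [[   0.    -1.     0.2  198.5]
 [  -1.    -0.    -0.    78.8]
 [   0.    -0.2   -1.  1781. ]] [605.6   0.  307. ]
spool_center 0.82 [198.9 231.9 228.8 294.3] med [487.4 332.3  46.1] lo [404.3 295.1  25. ] hi [563.5 370.7  59.6]
  rect ((485.90167236328125, 333.5419921875), (57.776153564453125, 167.32916259765625), 76.64788818359375)
stand 0.84 [375.2 210.6 470.4 326.1] med [ 499.1 -262.8   15. ] lo [ 346.2 -370.8    2.7] hi [ 666.  -148.9  119.8]
  rect ((507.1261901855469, -263.4463195800781), (236.69705200195312, 338.2041320800781), 86.8818588256836)
sleeve 0.8 [422.9 241.  470.6 283.4] med [ 501.6 -335.8  106.5] lo [ 444.6 -376.7   10. ] hi [ 560.5 -268.2  160.1]
roller 0.83 [425.7 236.1 468.7 280.1] med [ 503.2 -334.5  106.3] lo [ 444.9 -376.5    9. ] hi [ 560.5 -267.9  160. ]
pack_dark 0.64 [264.3 228.7 304.  265.3] med [541.8 126.2  64.2] lo [497.8  75.9  13.7] hi [588.2 177.3  73.8]
  rect ((545.8236694335938, 127.18946838378906), (100.77689361572266, 71.88523864746094), 64.36282348632812)
pack_kraft 0.8 [130.3 285.4 162.5 309.7] med [384.8 518.6  48.5] lo [352.  479.3  16
[... 686 characters left out ...]
0.896529197692871)
sleeve 0.75 [369.8 162.2 399.7 195.3] med [ 500.3 -332.6  103.8] lo [ 444.7 -458.9   -0.1] hi [ 563.3 -267.8  157.3]
roller 0.81 [370.5 162.3 404.1 196.2] med [ 503.3 -336.5  100.2] lo [ 441.8 -501.1   -2.9] hi [ 582.9 -267.2  157.3]
pack_dark 0.96 [277.1 255.8 318.  297.3] med [534.4 138.4  59.5] lo [496.2  40.   -2.7] hi [599.  183.4  68.7]
  rect ((545.9110717773438, 126.2286376953125), (103.74958801269531, 75.247314453125), 63.95759201049805)
pack_kraft 0.7 [234.6 396.2 278.7 443. ] med [376.9 530.2  48.7] lo [346.7 480.8   8.1] hi [415.4 568.   52.8]
seal_near 0.45 [315.2 162.7 428.8 253.4] med [ 484.3 -265.6   18.9] lo [ 342.8 -395.2   -0.4] hi [ 652.9 -144.3  119.9]
```

View pics/scene0.png

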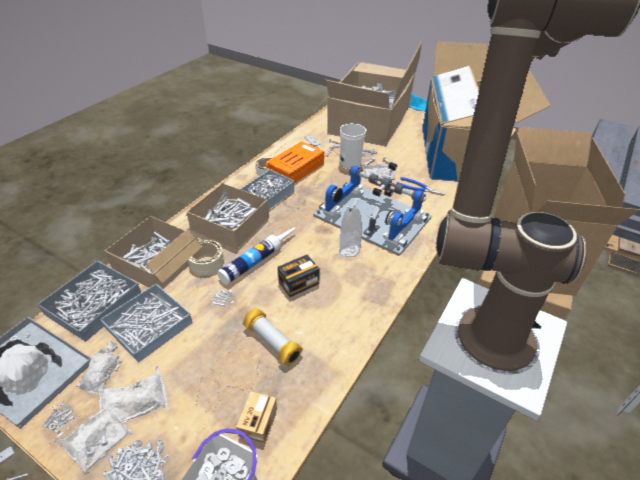

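View pics/top1.png

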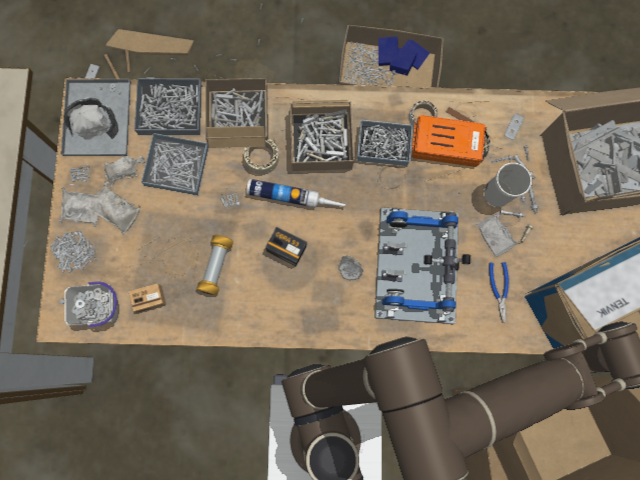

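The scene view shows the spool at px (272,335), with pack_dark beyond it at (298,275) and pack_kraft at (256,415). The bag is at (350,230) and the stand at (372,210). The top view shows the spool at (214,265), the bag at (350,267), the stand at (420,265), and the rollers near (430–468,260). Next I'll refine the stand, spool, bag and roller positions.

```bash
python3 - <<'E'
from h import *
np.set_printoptions(precision=1,suppress=True)
o=env.observe();print(o["eef_pos"],np.array(o["tool_rot"])*57.3,np.array(o["q"])*57.3)
for c in ("top","scene"):
    s=env.snapshot(c);p,u,v=pts(s)
    x,y,z=p.T
    print(c,"bench z",np.median(z[(abs(x-450)<60)&(abs(y-230)<40)]))
    # plate
    m=(x>300)&(x<720)&(y>-400)&(y<-130)&(z>7)&(z<17)
    q=p[m][:,:2]
    best=min((np.ptp(np.percentile(q@np.array([np.cos(a),np.sin(a)]),[1,99]))+np.ptp(np.percentile(q@np.array([-np.sin(a),np.cos(a)]),[1,99])),a) for a in np.radians(np.arange(-8,8,.25)))
    a=best[1];e=np.array([np.cos(a),np.sin(a)]);n=np.array([-np.sin(a),np.cos(a)])
    E=np.percentile(q@e,[.5,99.5]);N=np.percentile(q@n,[.5,99.5]);ce=e*E.mean()+n*N.mean()
    print(" plate yaw",a*57.3,"L",np.ptp(E),np.ptp(N),"c",ce, len(q), np.median(z[m]))
    # stand coords (using yaw)
    sy=-(p[:,:2]-ce)@e; sx=(p[:,:2]-ce)@n
    for nm,lo,hi in(("headN",60,200),("headF",-200,-60)):
        k=(sy>lo)&(sy<hi)&(abs(sx)<120)&(z>105)&(z<128)
        print(" ",nm,k.sum(),"sy",np.percentile(sy[k],[2,50,98]),"sx",np.percentile(sx[k],[2,50,98]))
    k=(abs(sy)<55)&(abs(sy)>22)&(abs(sx+75)<25)&(z>90)&(z<125)
    print("  sleeve",k.sum(),np.percentile(sx[k],[5,50,95]),np.percentile(z[k],[50,95]))
    k=(abs(sy)<20)&(sx<5)&(sx>-160)&(z>50)&(z<190)
    ii=np.nonzero(k)[0]; 
    print("  roll",[tuple(np.round([sx[i],sy[i],z[i]]).astype(int)) for i in ii[::max(1,len(ii)//60)]])
    # bag
    k=(x>300)&(x<650)&(y>-130)&(y<20)&(z>20)
    print("  bag",k.sum(),np.percentile(p[k],[2,50,98],axis=0).tolist())
    # spool
    k=(abs(x-485)<130)&(abs(y-335)<80)&(z>32)&(z<70)
    r=cv2.minAreaRect(p[k][:,:2].astype(np.float32));print("  spool",r,np.percentile(z[k],[50,95]))
    t=p[k];d=t[:,:2]-[485,335];ax=np.array([.973,-.231]);l=d@ax;w=d@np.array([.231,.973])
    b=abs(l)<45;print("   tube side",np.percentile(w[b],[2,50,98]),"zmax",np.percentile(t[b,2],[50,90]), "w at top",np.median(w[b&(t[:,2]>np.percentile(t[b,2],80))]),"l",np.percentile(l,[1,99]))
    print("   slope",np.polyfit(l[b],w[b],1))
E
```

```text
[ 239.2 -577.4  231.3] [-180.    -0.    22.5] [-71.5  17.7  93.6   0.   68.7  -4. ]
top bench z -1.541817360872301
 plate yaw -3.0002209841782523 L 380.1969958382472 248.33527850645964 c [ 510.8 -264.6] 4226 11.601917208272994
  headN 344 sy [ 63.  121.  141.1] sx [-87.2  59.7  97.8]
  headF 303 sy [-133.8 -112.5  -87.3] sx [-86.7  62.4  98.9]
  sleeve 222 [-87.8 -70.4 -59.1] [105.6 114.3]
  roll [(np.int64(-64), np.int64(-18), np.int64(113)), (np.int64(-87), np.int64(-20), np.int64(100)), (np.int64(-82), np.int64(-17), np.int64(96)), (np.int64(-104), np.int64(-8), np.int64(153)), (np.int64(-6), np.int64(-6), np.int64(108)), (np.int64(-65), np.int64(-15), np.int64(84)), (np.int64(-85), np.int64(-15), np.int64(94)), (np.int64(-106), np.int64(-5), np.int64(157)), (np.int64(-6), np.int64(-3), np.int64(109)), (np.int64(-56), np.int64(-9), np.int64(97)), (np.int64(-70), np.int64(-8), np.int64(110)), (np.int64(-94), np.int64(0), np.int64(162)), (np.int64(-111), np.int64(-3), np.int64(157)), (np.int64(-11), np.int64(0), np.int64(111)), (np.int64(-61), np.int64(-5), np.int64(104)), (np.int64
[... 6244 characters left out ...]
(50)), (np.int64(-6), np.int64(-9), np.int64(95)), (np.int64(-9), np.int64(4), np.int64(100)), (np.int64(-4), np.int64(-7), np.int64(93)), (np.int64(-6), np.int64(7), np.int64(98)), (np.int64(-7), np.int64(-1), np.int64(90)), (np.int64(-13), np.int64(4), np.int64(84))]
  bag 921 [[455.29769127821356, -84.4041590177674, 23.379589790541196], [472.4245317212133, -39.933444879615536, 106.66475517512674], [503.71936825212595, -27.594911581127416, 185.58250466371103]]
  spool ((488.15185546875, 334.6666259765625), (60.147483825683594, 173.07064819335938), 75.85511016845703) [46.2 56.1]
   tube side [-17.4   5.2  19.2] zmax [45.  49.1] w at top -0.5045700518276708 l [-82.6  84.8]
   slope [0.  3.7]
```

Emit:
{"op": "play_rows", "data": {
  "slide": [
    [0,0,-0.4],
    [0,0,-0.4],
    [0,0,-0.4],
    [0,0,-0.4],
    [0,0,-0.4]
  ],
  "turn": [1,1,1,1,1],
  "claw": 1
}}

```text
t: 1.57
eef_pos: [239.2, -577.3, 312.0]
tool_rot: [-3.142, 0.0, -0.136]
wrist_force: [-0.1, -0.7, -0.3]
gripper_width: 0.998
grip_force: 0.0
```

Emit:
{"op": "play_rows", "data": {
  "slide": [
    [0,-0.5,0],
    [0,-1,0],
    [0,-1,0],
    [0,-1,0],
    [0,-1,0]
  ],
  "turn": [1,0,0,0,0]
}}

```text
t: 1.98
eef_pos: [279.2, -400.3, 311.2]
tool_rot: [-3.141, -0.0, -0.237]
wrist_force: [0.4, 0.6, 1.0]
gripper_width: 1.005
grip_force: 0.0
```

Emit:
{"op": "play_rows", "data": {
  "slide": [
    [0,-1,0],
    [0,-1,0],
    [0,-1,0],
    [0,-1,0],
    [0,-1,0]
  ],
  "turn": [0,0,0,0,0]
}}

```text
t: 2.4
eef_pos: [325.8, -205.8, 311.5]
tool_rot: [3.141, -0.001, -0.236]
wrist_force: [0.2, -0.3, 0.4]
gripper_width: 1.001
grip_force: 0.0
```

Emit:
{"op": "play_rows", "data": {
  "slide": [
    [0,-1,0],
    [0,-1,0],
    [0,-1,0],
    [0,-1,0],
    [0,-1,0]
  ],
  "turn": [0,0,0,0,0]
}}

```text
t: 2.82
eef_pos: [372.5, -11.2, 311.8]
tool_rot: [-3.142, -0.002, -0.236]
wrist_force: [-0.1, 0.3, -1.0]
gripper_width: 1.0
grip_force: 0.0
```

Emit:
{"op": "play_rows", "data": {
  "slide": [
    [0.2,-1,0],
    [0.2,-1,0],
    [0.2,-1,0],
    [0,-1,0],
    [0,-0.6,0]
  ],
  "turn": [0,0,0,0,0]
}}

```text
t: 3.23
eef_pos: [439.4, 163.9, 311.6]
tool_rot: [-3.14, -0.001, -0.233]
wrist_force: [0.3, -1.1, 0.3]
gripper_width: 0.996
grip_force: 0.0
```

Emit:
{"op": "play_rows", "data": {
  "slide": [
    [0.15,-1,0],
    [0,-1,0],
    [0,-1,0.2],
    [0,-1,0.4],
    [0,-0.4,0.8]
  ],
  "turn": [0,0,0,0,0]
}}

```text
t: 3.65
eef_pos: [488.9, 335.1, 259.9]
tool_rot: [-3.132, -0.008, -0.233]
wrist_force: [0.7, -0.4, 0.6]
gripper_width: 1.0
grip_force: 0.0
```

Emit:
{"op": "play_rows", "data": {
  "slide": [
    [0,0,1],
    [0,0,1],
    [0,0,0.8],
    [0,0,0.5],
    [0,0,0]
  ],
  "turn": [0,0,0,0,0]
}}

```text
t: 4.07
eef_pos: [481.0, 326.4, 117.8]
tool_rot: [3.133, 0.009, -0.235]
wrist_force: [-0.2, 0.1, -0.4]
gripper_width: 0.998
grip_force: 0.0
```

```bash
python3 - <<'E'
from h import *
np.set_printoptions(precision=1,suppress=True)
o=env.observe();print(o["eef_pos"],np.array(o["tool_rot"])*57.3)
s=env.snapshot("top");save(s,"t2.png");cv2.imwrite("pics/t2c.png",cv2.resize(s["image"][200:320,150:290,::-1],None,fx=5,fy=5))
E
```

```text
[481.  326.4 117.8] [179.5   0.5 -13.5]
```

View pics/t2c.png

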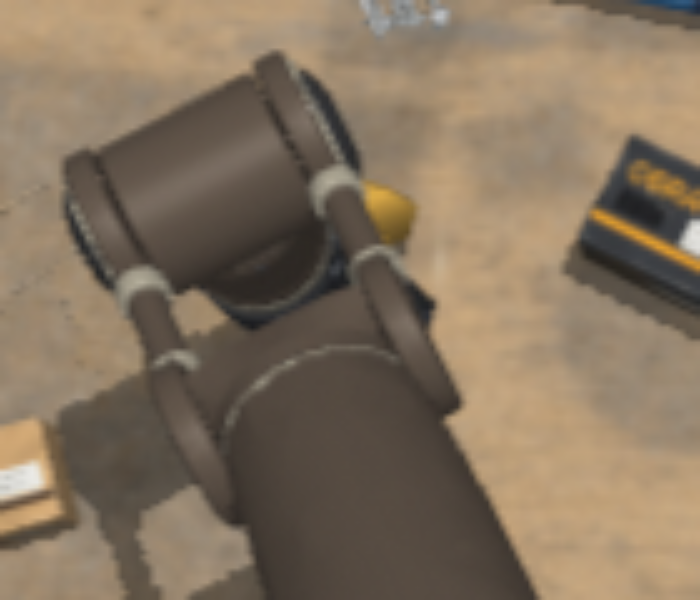

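The wrist hides the spool in this view. Only the far union's yellow end shows, at about (392,210) in the crop, so I'll rely on the earlier fit and descend slowly.

Emit:
{"op": "play_rows", "data": {
  "slide": [
    [0,0,0],
    [0.08,-0.2,0],
    [0,0,0.4],
    [0,0,0.4],
    [0,0,0.3]
  ],
  "turn": [0,0,0,0,0]
}}

```text
t: 4.53
eef_pos: [492.6, 337.3, 81.9]
tool_rot: [-3.138, -0.004, -0.236]
wrist_force: [0.1, -0.8, -0.9]
gripper_width: 1.001
grip_force: 0.0
```

Emit:
{"op": "play_rows", "data": {
  "slide": [
    [0,0,0],
    [0,0,0],
    [0,0,0]
  ],
  "turn": [0,0,0]
}}

```text
t: 4.78
eef_pos: [491.4, 336.4, 81.1]
tool_rot: [-3.14, -0.002, -0.236]
wrist_force: [0.4, 0.3, -0.5]
gripper_width: 0.999
grip_force: 0.0
```

Emit:
{"op": "play_rows", "data": {
  "slide": [
    [-0.11,0.1,0.4],
    [0,0,0.4],
    [0,0,0.4],
    [0,0,0.4],
    [0,0,0.28]
  ],
  "turn": [0,0,0,0,0]
}}

```text
t: 5.2
eef_pos: [485.6, 333.2, 4.6]
tool_rot: [-3.141, -0.001, -0.236]
wrist_force: [-0.4, -1.4, 0.9]
gripper_width: 1.0
grip_force: 0.0
```

Emit:
{"op": "play_rows", "data": {
  "slide": [
    [0,0,0],
    [0,0,0],
    [0,0,0]
  ],
  "turn": [0,0,0]
}}

```text
t: 5.45
eef_pos: [486.2, 333.5, 5.7]
tool_rot: [-3.14, -0.002, -0.236]
wrist_force: [0.2, 0.8, 0.0]
gripper_width: 0.998
grip_force: 0.0
```

Emit:
{"op": "play_rows", "data": {
  "slide": [
    [0,0,0],
    [0,0,0],
    [0,0,0],
    [0,0,0],
    [0,0,0]
  ],
  "turn": [0,0,0,0,0],
  "claw": 0.3
}}

```text
t: 5.87
eef_pos: [485.8, 333.4, 5.6]
tool_rot: [-3.14, -0.001, -0.236]
wrist_force: [-1.8, -0.3, 4.5]
gripper_width: 0.477
grip_force: 60.4
```

Emit:
{"op": "play_rows", "data": {
  "slide": [
    [0,0,0],
    [0,0,0],
    [0,0,0],
    [0,0,0],
    [0,0,0]
  ],
  "turn": [0,0,0,0,0],
  "claw": 0
}}

```text
t: 6.28
eef_pos: [485.8, 333.4, 5.6]
tool_rot: [-3.14, -0.001, -0.236]
wrist_force: [-0.2, -0.1, 5.8]
gripper_width: 0.475
grip_force: 60.6
```

Emit:
{"op": "play_rows", "data": {
  "slide": [
    [0,0,-0.3],
    [0,0,-0.6],
    [0,0,-0.8],
    [0,0,-1],
    [0,0,-1]
  ],
  "turn": [0,0,0,0,0]
}}

```text
t: 6.7
eef_pos: [482.6, 331.3, 151.7]
tool_rot: [3.137, 0.005, -0.235]
wrist_force: [1.5, -0.1, -4.1]
gripper_width: 0.472
grip_force: 61.6
```

Emit:
{"op": "play_rows", "data": {
  "slide": [
    [0,0,-1],
    [0,0,-0.8],
    [0,0,-0.5],
    [0,0,-0.3],
    [0,0,0]
  ],
  "turn": [0,0,0,-0.85,-0.85]
}}

```text
t: 7.12
eef_pos: [486.1, 333.3, 260.1]
tool_rot: [-3.139, -0.004, -0.053]
wrist_force: [0.7, 0.2, -4.7]
gripper_width: 0.476
grip_force: 61.8
```

Emit:
{"op": "play_rows", "data": {
  "slide": [
    [0,0.3,0],
    [0,0.6,0],
    [0,0.9,0],
    [0,0.9,0],
    [0,0.9,0]
  ],
  "turn": [0,0,0,0,0]
}}

```text
t: 7.53
eef_pos: [474.4, 186.7, 254.5]
tool_rot: [3.139, 0.004, -0.058]
wrist_force: [0.4, -0.7, -4.6]
gripper_width: 0.476
grip_force: 61.7
```

Emit:
{"op": "play_rows", "data": {
  "slide": [
    [0,0.9,0],
    [0,0.9,0],
    [0,0.9,0],
    [0,0.9,0],
    [0,0.9,0]
  ],
  "turn": [0,0,0,0,0]
}}

```text
t: 7.95
eef_pos: [463.7, 7.4, 254.9]
tool_rot: [3.141, 0.004, -0.059]
wrist_force: [0.9, -0.2, -4.6]
gripper_width: 0.475
grip_force: 61.7
```

Emit:
{"op": "play_rows", "data": {
  "slide": [
    [0.3,0.9,0],
    [0.3,0.9,0],
    [0.3,0.9,0],
    [0.2,0.8,0],
    [0.2,0.6,0]
  ],
  "turn": [0,0,0,0,0]
}}

```text
t: 8.37
eef_pos: [506.8, -160.1, 254.8]
tool_rot: [3.141, 0.004, -0.061]
wrist_force: [-0.0, 0.2, -5.2]
gripper_width: 0.475
grip_force: 61.8
```

Emit:
{"op": "play_rows", "data": {
  "slide": [
    [0,0.4,0],
    [0,0.2,0],
    [0,0,0],
    [0,0,0],
    [0,0,0]
  ],
  "turn": [0,0,0,0,0]
}}

```text
t: 8.78
eef_pos: [506.7, -179.9, 255.9]
tool_rot: [-3.14, 0.002, -0.057]
wrist_force: [-0.5, 0.5, -4.5]
gripper_width: 0.477
grip_force: 61.8
```

Emit:
{"op": "play_rows", "data": {
  "slide": [
    [0.06,0.2,0.3],
    [0,0,0.7],
    [0,0,0.8],
    [0,0,0.6],
    [0,0,0.4]
  ],
  "turn": [0,0,0,0,0]
}}

```text
t: 9.2
eef_pos: [507.4, -187.7, 140.7]
tool_rot: [-3.14, 0.005, -0.056]
wrist_force: [-1.2, 0.5, -4.7]
gripper_width: 0.474
grip_force: 61.9
```

Emit:
{"op": "play_rows", "data": {
  "slide": [
    [0,0,0.12],
    [0,0,0],
    [0,0,0],
    [0,0,0]
  ],
  "turn": [0,0,0,0]
}}

```text
t: 9.53
eef_pos: [511.1, -189.8, 141.4]
tool_rot: [3.14, -0.003, -0.057]
wrist_force: [-0.3, 0.0, -3.8]
gripper_width: 0.481
grip_force: 61.8
```

```bash
cat > m.py <<'E'
from h import *
import sys
np.set_printoptions(precision=1,suppress=True)
o=env.observe();print(o["t"],o["eef_pos"],np.array(o["tool_rot"])*57.3)
a=np.radians(-3.3);e=np.array([np.cos(a),np.sin(a)]);n=np.array([-np.sin(a),np.cos(a)]);C=np.array([505,-263.])
ims=[]
for c,(r0,r1,c0,c1) in(("scene",(140,260,300,440)),("top",(200,330,330,490))):
    s=env.snapshot(c);ims.append(cv2.resize(s["image"][r0:r1,c0:c1,::-1],(560,480) if c=="scene" else (590,480)))
    p,u,v=pts(s);sx=(p[:,:2]-C)@n;sy=-(p[:,:2]-C)@e;z=p[:,2]
    hsv=cv2.cvtColor(s["image"],cv2.COLOR_RGB2HSV)[v,u]
    B=(hsv[:,0]>13)&(hsv[:,0]<32)&(hsv[:,1]>120)&(abs(sx-75)<45)&(abs(sy)<120)&(z>60)
    for nm,k in(("near",B&(sy>0)),("far",B&(sy<0))):
        if k.sum()>5:print(c,"brass",nm,k.sum(),"sx",np.percentile(sx[k],[3,50,97]),"sy",np.percentile(sy[k],[3,50,97]),"z",np.percentile(z[k],[3,50,97]))
    H=(hsv[:,0]>100)&(hsv[:,0]<125)&(hsv[:,1]>120)&(z>90)&(z<128)&(abs(sx)<110)
    for nm,k in(("near",H&(sy>60)&(sy<160)),("far",H&(sy<-60)&(sy>-160))):
        if k.sum()>5:print(c,"head",nm,k.sum(),"sx",np.percentile(sx[k],[3,50,97]),"sy",np.percentile(sy[k],[3,50,97]))
    cv2.imwrite("pics/"+sys.argv[1]+c+".png",ims[-1])
E
python3 m.py a
```

```text
9.5333 [ 511.1 -189.8  141.4] [179.9  -0.2  -3.3]
scene brass near 193 sx [ 57.7  92.4 104.7] sy [55.3 71.5 81.3] z [146.  180.1 192.1]
scene brass far 171 sx [ 59.6  91.7 104.1] sy [-85.  -70.4 -58.4] z [147.8 180.8 192.2]
scene head near 164 sx [-82.7  69.5  99.1] sy [112.2 122.1 129.3]
scene head far 122 sx [-77.   74.9 100.5] sy [-131.3 -118.7 -112.8]
top brass far 7 sx [102.9 104.2 104.8] sy [-79.8 -74.  -65.5] z [163.7 169.9 173.5]
top head near 100 sx [-91.7 -71.4 -55.6] sy [110.  119.2 127.7]
top head far 126 sx [-91.9 -65.1  99.8] sy [-131.6 -122.  -114. ]
```

View pics/ascene.png

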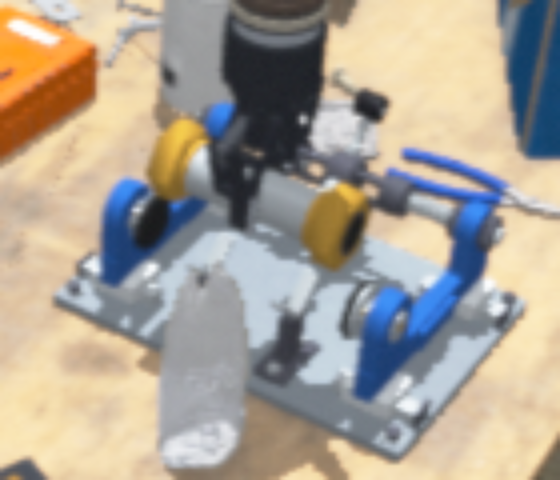

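The scene crop shows the spool level over the stand and centred to about 1–2 mm between the heads, with brass ends at (180,160) and (340,225). It's ready to lower.

Emit:
{"op": "play_rows", "data": {
  "slide": [
    [-0.04,0,0.2],
    [0,0,0.3],
    [0,0,0.3],
    [0,0,0.3],
    [0,0,0.2]
  ],
  "turn": [0,0,0,0,0]
}}

```text
t: 10.05
eef_pos: [506.4, -188.6, 85.2]
tool_rot: [-3.14, 0.003, -0.058]
wrist_force: [0.1, 0.1, -5.5]
gripper_width: 0.475
grip_force: 61.8
```

Emit:
{"op": "play_rows", "data": {
  "slide": [
    [0,0,0.1],
    [0,0,0.1],
    [0,0,0],
    [0,0,0]
  ],
  "turn": [0,0,0,0]
}}

```text
t: 10.38
eef_pos: [508.1, -189.3, 79.7]
tool_rot: [-3.142, 0.0, -0.057]
wrist_force: [-0.1, 0.2, -4.3]
gripper_width: 0.476
grip_force: 61.8
```

Emit:
{"op": "play_rows", "data": {
  "slide": [
    [0,0,0.08],
    [0,0,0],
    [0,0,0.05],
    [0,0,0],
    [0,0,0]
  ],
  "turn": [0,0,0,0,0]
}}

```text
t: 10.8
eef_pos: [507.9, -189.2, 74.6]
tool_rot: [3.142, 0.0, -0.057]
wrist_force: [0.1, 0.2, -4.4]
gripper_width: 0.472
grip_force: 61.8
```

```bash
python3 m.py b
```

```text
10.8 [ 507.9 -189.2   74.6] [180.    0.   -3.3]
scene brass near 177 sx [ 60.4  92.6 105.5] sy [58.2 74.  84.9] z [ 86.1 115.4 126.5]
scene brass far 165 sx [ 61.8  92.6 104.3] sy [-87.2 -68.  -55.6] z [ 84.7 113.8 126.1]
scene head near 160 sx [-80.3  66.4  98.6] sy [111.6 121.8 128.8]
scene head far 110 sx [-68.   80.2 101. ] sy [-130.8 -121.  -112. ]
top head near 99 sx [-91.8 -71.6 -55.9] sy [110.4 119.4 127.5]
top head far 152 sx [-90.8 -59.6  99.3] sy [-131.6 -122.2 -113.8]
```

View pics/bscene.png

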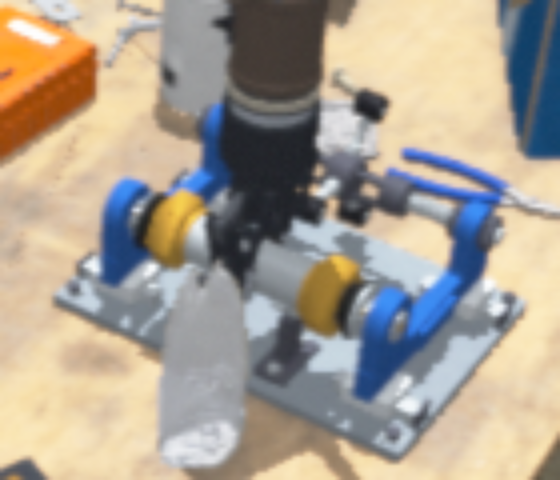

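The spool lies between the seals with similar gaps at both ends: far seal at (150,225), near seal at (358,295). I'll lower it until contact shows.

Emit:
{"op": "play_rows", "data": {
  "slide": [
    [0,0,0.04],
    [0,0,0],
    [0,0,0]
  ],
  "turn": [0,0,0]
}}

```text
t: 11.15
eef_pos: [508.2, -189.5, 73.2]
tool_rot: [3.141, -0.001, -0.057]
wrist_force: [0.2, -0.4, -4.9]
gripper_width: 0.475
grip_force: 61.9
```

Emit:
{"op": "play_rows", "data": {
  "slide": [
    [0,0,0.04],
    [0,0,0],
    [0,0,0]
  ],
  "turn": [0,0,0]
}}

```text
t: 11.4
eef_pos: [508.4, -189.6, 72.7]
tool_rot: [3.141, -0.0, -0.056]
wrist_force: [-3.3, 0.4, 5.0]
gripper_width: 0.474
grip_force: 62.8
```

Emit:
{"op": "play_rows", "data": {
  "slide": [
    [0,0,0],
    [0,0,0],
    [0,0,0],
    [0,0,0],
    [0,0,0]
  ],
  "turn": [0,0,0,0,0],
  "claw": 0.8
}}

```text
t: 11.82
eef_pos: [508.1, -189.3, 71.3]
tool_rot: [-3.142, -0.0, -0.058]
wrist_force: [0.2, -0.2, 0.0]
gripper_width: 0.803
grip_force: 0.0
```

Emit:
{"op": "play_rows", "data": {
  "slide": [
    [0,0,-0.2],
    [0,0,-0.5],
    [0,0,-0.8],
    [0,0,-1],
    [0,0,-1]
  ],
  "turn": [0,0,0,0,0]
}}

```text
t: 12.23
eef_pos: [507.0, -188.8, 212.4]
tool_rot: [-3.141, 0.002, -0.058]
wrist_force: [0.3, -0.1, -0.0]
gripper_width: 0.802
grip_force: 0.0
```

Emit:
{"op": "play_rows", "data": {
  "slide": [
    [0,0,-0.6],
    [0,0,-0.2],
    [0,0,0],
    [0,0,0]
  ],
  "turn": [0,0,0,0]
}}

```text
t: 12.57
eef_pos: [507.5, -189.1, 242.9]
tool_rot: [-3.141, 0.0, -0.058]
wrist_force: [-0.7, -0.0, 0.0]
gripper_width: 0.796
grip_force: 0.0
```

```bash
python3 m.py c; python3 -c "
from h import *;o=env.observe();print(o['q'])"
```

```text
12.5667 [ 507.5 -189.1  242.9] [-180.     0.    -3.3]
scene brass near 173 sx [ 60.6  91.5 103.2] sy [58.8 73.7 84.1] z [ 83.3 112.6 123.6]
scene brass far 168 sx [ 61.3  93.2 105.1] sy [-88.1 -68.1 -55.9] z [ 81.7 112.6 124. ]
scene head near 164 sx [-80.8  66.3  98.9] sy [111.3 121.5 129.1]
scene head far 136 sx [-76.7  73.1 101.2] sy [-129.2 -119.8 -113.1]
top brass far 64 sx [ 83.9  93.2 102.6] sy [-85.5 -73.9 -60.5] z [ 92.2 116.8 129. ]
top head near 100 sx [-92.4 -71.3 -54.8] sy [110.7 119.3 127.9]
top head far 65 sx [ 78.3  90.4 101.2] sy [-130.  -118.8 -112.8]
[-4.37032167e-01  1.38958123e-01  1.82069384e+00  3.84067372e-05
  1.18663188e+00  1.19130675e+00]
```

View pics/cscene.png

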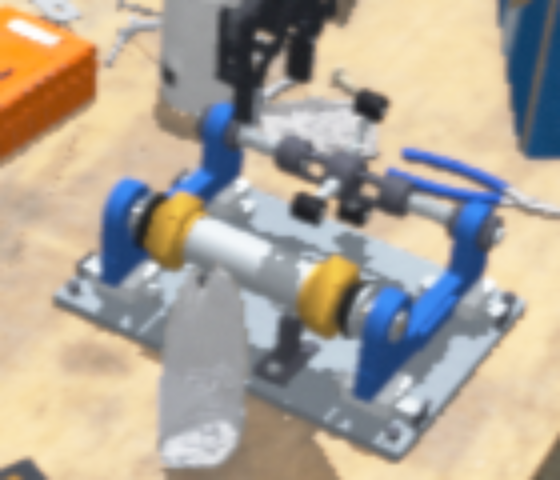

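The spool is seated in both V-rests. The rollers show at (370,105) for a, (308,208) for c and (352,208) for b below. Next I'll turn the hand 90° and go above roller a.

Emit:
{"op": "play_rows", "data": {
  "slide": [
    [0,0,0],
    [0,0,0],
    [0,0,0],
    [0,0,0],
    [0,0,0]
  ],
  "turn": [-1,-1,-1,-1,-1]
}}

```text
t: 13.08
eef_pos: [506.4, -188.6, 240.4]
tool_rot: [-3.137, 0.003, 0.471]
wrist_force: [-0.1, -0.3, 0.4]
gripper_width: 0.802
grip_force: 0.0
```

Emit:
{"op": "play_rows", "data": {
  "slide": [
    [0,0,0],
    [0,0,0],
    [0,0,0],
    [0,0,0],
    [0,0,0]
  ],
  "turn": [-1,-1,-1,-1,-1]
}}

```text
t: 13.5
eef_pos: [506.4, -188.6, 240.4]
tool_rot: [-3.136, 0.001, 0.995]
wrist_force: [0.5, -0.1, -0.4]
gripper_width: 0.8
grip_force: 0.0
```

Emit:
{"op": "play_rows", "data": {
  "slide": [
    [0,0,0],
    [0,0,0],
    [0,0,0],
    [0,0,0],
    [0,0,0]
  ],
  "turn": [-1,-1,-1,-1,-1]
}}

```text
t: 13.92
eef_pos: [506.4, -188.6, 240.4]
tool_rot: [-3.137, -0.002, 1.518]
wrist_force: [-1.0, -0.7, 0.2]
gripper_width: 0.798
grip_force: 0.0
```

Emit:
{"op": "play_rows", "data": {
  "slide": [
    [-0.5,0.07,0],
    [-1,0,0],
    [-1,0,0],
    [-1,0,0],
    [-0.6,0,0]
  ],
  "turn": [0,0,0,0,0]
}}

```text
t: 14.33
eef_pos: [499.7, -355.9, 240.4]
tool_rot: [-3.138, -0.001, 1.512]
wrist_force: [0.1, 0.5, 0.5]
gripper_width: 0.799
grip_force: 0.0
```

Emit:
{"op": "play_rows", "data": {
  "slide": [
    [-0.44,0,0],
    [0,0,0],
    [0,0,0],
    [0,0,0]
  ],
  "turn": [0,0,0,0]
}}

```text
t: 14.67
eef_pos: [499.9, -369.2, 241.9]
tool_rot: [-3.139, -0.003, 1.514]
wrist_force: [-0.5, 0.5, -0.5]
gripper_width: 0.8
grip_force: 0.0
```

Emit:
{"op": "play_rows", "data": {
  "slide": [
    [-0.02,0,0.5],
    [0,0,0.6],
    [0,0,0.5],
    [0,0,0.3],
    [0,0,0]
  ],
  "turn": [0,0,0,0,0]
}}

```text
t: 15.08
eef_pos: [498.5, -368.2, 163.6]
tool_rot: [-3.136, -0.005, 1.515]
wrist_force: [0.3, 0.6, 0.4]
gripper_width: 0.804
grip_force: 0.0
```

Emit:
{"op": "play_rows", "data": {
  "slide": [
    [0,0,0.3],
    [0,0,0.3],
    [0,0,0.3],
    [0,0,0],
    [0,0,0]
  ],
  "turn": [0,0,0,0,0]
}}

```text
t: 15.5
eef_pos: [499.7, -371.0, 130.3]
tool_rot: [-3.14, -0.001, 1.513]
wrist_force: [0.3, -0.2, -0.3]
gripper_width: 0.799
grip_force: 0.0
```

```bash
python3 - <<'E'
from h import *
s=env.snapshot("scene");a=cv2.resize(s["image"][135:215,335:435,::-1],(600,480))
cv2.imwrite("pics/d.png",a)
E
```

```text
(no output)
```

View pics/d.png

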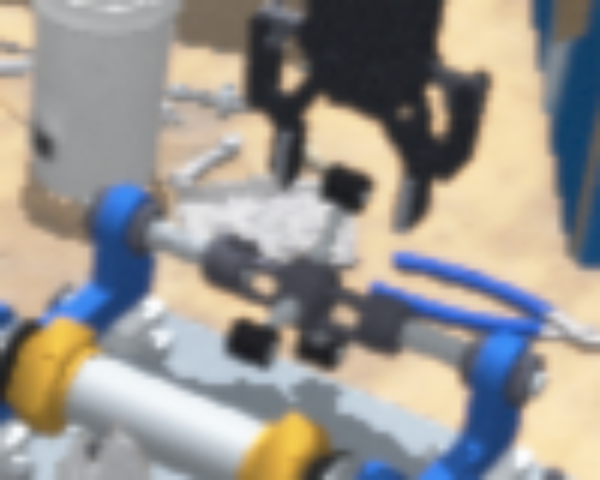

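Roller a, at crop (347,187), sits midway between the fingertips at (287,180) and (407,225). Closing now.

Emit:
{"op": "play_rows", "data": {
  "slide": [
    [0,0,0],
    [0,0,0],
    [0,0,0],
    [0,0,0],
    [0,0,0]
  ],
  "turn": [0,0,0,0,0],
  "claw": 0.1
}}

```text
t: 15.97
eef_pos: [501.6, -372.1, 132.5]
tool_rot: [3.138, 0.001, 1.513]
wrist_force: [3.0, -0.2, 1.5]
gripper_width: 0.288
grip_force: 62.5
```

Emit:
{"op": "play_rows", "data": {
  "slide": [
    [0,0,0],
    [0,0,0]
  ],
  "turn": [0,0]
}}

```text
t: 16.13
eef_pos: [501.6, -372.1, 132.4]
tool_rot: [3.139, 0.001, 1.513]
wrist_force: [4.2, -0.6, 1.8]
gripper_width: 0.291
grip_force: 62.6
```

Emit:
{"op": "play_rows", "data": {
  "slide": [
    [0.245,0,-0.114],
    [0.26,0,-0.07],
    [0.27,0,-0.024],
    [0,0,0]
  ],
  "turn": [0,0,0,0]
}}

```text
t: 16.47
eef_pos: [503.3, -340.7, 142.0]
tool_rot: [3.139, 0.002, 1.514]
wrist_force: [1.5, 1.8, 7.9]
gripper_width: 0.289
grip_force: 63.4
```

Emit:
{"op": "play_rows", "data": {
  "slide": [
    [0.27,0,0.024],
    [0.26,0,0.07],
    [0.245,0,0.114],
    [0,0,0]
  ],
  "turn": [0,0,0,0]
}}

```text
t: 16.8
eef_pos: [505.0, -307.9, 133.5]
tool_rot: [3.139, -0.002, 1.513]
wrist_force: [1.8, 5.9, 8.9]
gripper_width: 0.29
grip_force: 63.7
```

Emit:
{"op": "play_rows", "data": {
  "slide": [
    [0.22,0,0.155],
    [0.19,0,0.19],
    [0,0,0]
  ],
  "turn": [0,0,0]
}}

```text
t: 17.05
eef_pos: [505.9, -290.3, 118.3]
tool_rot: [3.14, -0.004, 1.513]
wrist_force: [5.1, 7.5, 3.8]
gripper_width: 0.296
grip_force: 63.0
```

Emit:
{"op": "play_rows", "data": {
  "slide": [
    [0.06,0,0.09],
    [0.05,0,0.08],
    [0,0,0],
    [0,0,0]
  ],
  "turn": [0,0,0,0]
}}

```text
t: 17.38
eef_pos: [506.1, -285.9, 111.7]
tool_rot: [3.14, -0.005, 1.512]
wrist_force: [3.3, 8.4, 6.6]
gripper_width: 0.293
grip_force: 63.4
```

Emit:
{"op": "play_rows", "data": {
  "slide": [
    [0,0,0],
    [0,0,0],
    [0,0,0],
    [0,0,0],
    [0,0,0]
  ],
  "turn": [0,0,0,0,0],
  "claw": 0.8
}}

```text
t: 17.8
eef_pos: [504.4, -289.0, 110.4]
tool_rot: [-3.14, -0.0, 1.513]
wrist_force: [0.1, -0.6, 0.3]
gripper_width: 0.802
grip_force: 0.0
```

Emit:
{"op": "play_rows", "data": {
  "slide": [
    [0,0,-0.3],
    [0,0,-0.6],
    [0,0,-0.8],
    [0,0,-0.6],
    [0,0,-0.3]
  ],
  "turn": [0,0,0,0,0]
}}

```text
t: 18.22
eef_pos: [506.9, -290.4, 219.7]
tool_rot: [3.136, 0.004, 1.513]
wrist_force: [-0.2, -1.5, -0.4]
gripper_width: 0.799
grip_force: 0.0
```

Emit:
{"op": "play_rows", "data": {
  "slide": [
    [0,0,0],
    [0,0,0],
    [0,0,0]
  ],
  "turn": [0,0,0]
}}

```text
t: 18.47
eef_pos: [503.9, -288.2, 213.1]
tool_rot: [-3.139, -0.002, 1.513]
wrist_force: [0.4, -0.1, -0.8]
gripper_width: 0.803
grip_force: 0.0
```

```bash
python3 m.py e; python3 - <<'E'
from h import *
np.set_printoptions(precision=1,suppress=True)
a=np.radians(-3.3);e=np.array([np.cos(a),np.sin(a)]);n=np.array([-np.sin(a),np.cos(a)]);C=np.array([505,-263.])
for c in("scene","top"):
    s=env.snapshot(c);p,u,v=pts(s);sx=(p[:,:2]-C)@n;sy=-(p[:,:2]-C)@e;z=p[:,2]
    dark=s["image"][v,u].max(1)<60
    for nm,x0,zlo in(("a",-21,85),("b",-129,85)):
        k=(abs(sx-x0)<24)&(abs(sy)<22)&(z>zlo)&(z<160)&dark
        if k.sum()>4:print(c,nm,k.sum(),"sx",np.percentile(sx[k],[5,50,95]),"sy",np.percentile(sy[k],[5,50,95]),"z",np.percentile(z[k],[5,50,95]))
E
```

```text
18.4667 [ 503.9 -288.2  213.1] [-179.9   -0.1   86.7]
scene brass near 176 sx [ 61.2  91.8 103.5] sy [56.7 73.3 85.7] z [ 82.5 112.9 123.9]
scene brass far 162 sx [ 62.2  92.9 105.3] sy [-84.1 -67.9 -56.1] z [ 84.1 113.3 124.2]
scene head near 166 sx [-82.8  67.2  98.1] sy [106.1 116.3 123.8]
scene head far 143 sx [-82.9  73.9 100.6] sy [-125.3 -114.7 -108.2]
top brass near 232 sx [ 46.2  77.6 101.6] sy [54.4 70.5 83.5] z [ 95.2 116.2 127.9]
top brass far 232 sx [ 48.2  77.3 102.6] sy [-86.8 -69.6 -55.3] z [ 94.6 117.4 128.6]
top head near 113 sx [55.2 78.2 99.3] sy [106.8 115.6 123.7]
top head far 124 sx [54.1 78.2 99.4] sy [-125.  -114.5 -108.3]
scene a 29 sx [-24.2 -14.8  -9.2] sy [-11.6  -2.2  10.9] z [125.9 131.7 137.5]
scene b 14 sx [-125.5 -120.1 -117.8] sy [-7.1 -0.1  8.8] z [125.5 130.7 134.9]
top b 53 sx [-137.8 -126.3 -119.1] sy [-11.1  -0.2   9.4] z [128.1 134.3 141.9]
```

Emit:
{"op": "play_rows", "data": {
  "slide": [
    [-0.4,0.07,0],
    [-0.8,0,0],
    [-0.8,0,0],
    [-0.5,0,0],
    [-0.12,0,0]
  ],
  "turn": [0,0,0,0,0]
}}

```text
t: 19.08
eef_pos: [501.2, -398.0, 214.2]
tool_rot: [-3.142, 0.002, 1.51]
wrist_force: [-0.5, 0.4, 0.0]
gripper_width: 0.802
grip_force: 0.0
```

Emit:
{"op": "play_rows", "data": {
  "slide": [
    [0,0,0],
    [0,0,0],
    [0,0,0.3],
    [0,0,0.5],
    [0,0,0.5]
  ],
  "turn": [0,0,0,0,0]
}}

```text
t: 19.5
eef_pos: [502.5, -392.6, 162.5]
tool_rot: [3.14, 0.001, 1.515]
wrist_force: [0.5, -0.7, -0.6]
gripper_width: 0.799
grip_force: 0.0
```

Emit:
{"op": "play_rows", "data": {
  "slide": [
    [0,0,0.3],
    [0,0,0.2],
    [0,0,0],
    [0,0,0],
    [0,0,0]
  ],
  "turn": [0,0,0,0,0]
}}

```text
t: 19.92
eef_pos: [502.6, -394.0, 143.9]
tool_rot: [3.14, 0.001, 1.514]
wrist_force: [-0.8, -0.9, 0.4]
gripper_width: 0.802
grip_force: 0.0
```

Emit:
{"op": "play_rows", "data": {
  "slide": [
    [0.02,-0.04,0.3],
    [0,0,0.3],
    [0,0,0.2],
    [0,0,0],
    [0,0,0]
  ],
  "turn": [0,0,0,0,0]
}}

```text
t: 20.33
eef_pos: [499.4, -392.1, 109.3]
tool_rot: [-3.139, -0.002, 1.513]
wrist_force: [-1.0, -0.5, 0.4]
gripper_width: 0.8
grip_force: 0.0
```

Emit:
{"op": "play_rows", "data": {
  "slide": [
    [0,0,0],
    [0,0,0],
    [0,0,0],
    [0,0,0],
    [0,0,0]
  ],
  "turn": [0,0,0,0,0],
  "claw": 0.1
}}

```text
t: 20.75
eef_pos: [500.5, -393.2, 111.5]
tool_rot: [3.141, 0.001, 1.514]
wrist_force: [-0.4, -0.4, 1.6]
gripper_width: 0.29
grip_force: 61.7
```

Emit:
{"op": "play_rows", "data": {
  "slide": [
    [0,0,0],
    [0,0,0]
  ],
  "turn": [0,0]
}}

```text
t: 20.92
eef_pos: [500.5, -393.2, 111.4]
tool_rot: [3.141, 0.001, 1.513]
wrist_force: [-0.4, -1.1, 1.9]
gripper_width: 0.291
grip_force: 61.8
```

Emit:
{"op": "play_rows", "data": {
  "slide": [
    [0.155,0,-0.22],
    [0.19,0,-0.19],
    [0.22,0,-0.155],
    [0,0,0]
  ],
  "turn": [0,0,0,0]
}}

```text
t: 21.25
eef_pos: [501.8, -369.6, 135.3]
tool_rot: [3.141, 0.001, 1.514]
wrist_force: [-3.2, 0.9, 7.1]
gripper_width: 0.291
grip_force: 62.6
```

Emit:
{"op": "play_rows", "data": {
  "slide": [
    [0.245,0,-0.114],
    [0.26,0,-0.07],
    [0.27,0,-0.024],
    [0,0,0]
  ],
  "turn": [0,0,0,0]
}}

```text
t: 21.58
eef_pos: [503.4, -338.2, 143.4]
tool_rot: [3.142, -0.0, 1.514]
wrist_force: [-2.0, 1.4, 8.8]
gripper_width: 0.292
grip_force: 62.7
```

Emit:
{"op": "play_rows", "data": {
  "slide": [
    [0.27,0,0.024],
    [0.26,0,0.07],
    [0,0,0]
  ],
  "turn": [0,0,0]
}}

```text
t: 21.83
eef_pos: [504.6, -316.5, 139.2]
tool_rot: [-3.141, -0.002, 1.514]
wrist_force: [-2.1, 2.7, 5.2]
gripper_width: 0.296
grip_force: 62.6
```

Emit:
{"op": "play_rows", "data": {
  "slide": [
    [0.245,0,0.114],
    [0.22,0,0.155],
    [0,0,0],
    [0,0,0]
  ],
  "turn": [0,0,0,0]
}}

```text
t: 22.17
eef_pos: [505.5, -297.4, 127.4]
tool_rot: [-3.141, -0.004, 1.513]
wrist_force: [-1.2, 4.5, 5.1]
gripper_width: 0.287
grip_force: 62.4
```

```bash
python3 m.py f
```

```text
22.1667 [ 505.5 -297.4  127.4] [-180.    -0.2   86.7]
scene brass near 171 sx [ 60.8  91.5 104.9] sy [57.6 73.2 85. ] z [ 81.7 113.9 124.2]
scene brass far 160 sx [ 61.9  92.6 105.3] sy [-84.6 -68.7 -57. ] z [ 80.4 112.4 124.5]
scene head near 168 sx [-81.4  70.3  98.7] sy [ 99.9 111.1 118.2]
scene head far 138 sx [-79.5  68.8  99.5] sy [-119.7 -109.2 -102.4]
top brass near 231 sx [ 45.   76.5 102.2] sy [53.6 70.2 83.5] z [ 97.4 117.1 127.6]
top brass far 229 sx [ 47.2  77.5 102.6] sy [-85.  -69.4 -55. ] z [ 96.4 117.5 127.4]
top head near 121 sx [51.2 76.7 99.4] sy [100.8 109.9 118.2]
top head far 123 sx [54.1 78.4 99.4] sy [-118.9 -109.  -102.8]
```

Emit:
{"op": "play_rows", "data": {
  "slide": [
    [0.09,0,0.085],
    [0.08,0,0.09],
    [0,0,0],
    [0,0,0]
  ],
  "turn": [0,0,0,0]
}}

```text
t: 22.6
eef_pos: [505.9, -291.3, 120.9]
tool_rot: [-3.14, -0.003, 1.513]
wrist_force: [-1.3, 5.4, 8.0]
gripper_width: 0.288
grip_force: 62.8
```

Emit:
{"op": "play_rows", "data": {
  "slide": [
    [0,0,0],
    [0,0,0],
    [0,0,0],
    [0,0,0],
    [0,0,0]
  ],
  "turn": [0,0,0,0,0],
  "claw": 0.8
}}

```text
t: 23.02
eef_pos: [505.8, -292.9, 119.8]
tool_rot: [-3.141, -0.0, 1.513]
wrist_force: [0.5, -0.3, 0.1]
gripper_width: 0.799
grip_force: 0.0
```

Emit:
{"op": "play_rows", "data": {
  "slide": [
    [0,0,-0.3],
    [0,0,-0.6],
    [0,0,-0.8],
    [0,0,-0.8],
    [0,0,-0.4]
  ],
  "turn": [0,0,0,0,0]
}}

```text
t: 23.43
eef_pos: [508.0, -294.1, 241.7]
tool_rot: [3.135, 0.004, 1.513]
wrist_force: [1.0, -1.2, 0.8]
gripper_width: 0.801
grip_force: 0.0
```

Emit:
{"op": "play_rows", "data": {
  "slide": [
    [-0.4,0,0],
    [-0.8,0,0],
    [-0.8,0,0],
    [-0.4,0,0],
    [0,0,0]
  ],
  "turn": [0,0,0,0,0]
}}

```text
t: 23.85
eef_pos: [499.5, -392.4, 235.6]
tool_rot: [-3.141, 0.001, 1.51]
wrist_force: [-0.4, 0.3, -1.1]
gripper_width: 0.803
grip_force: 0.0
```

```bash
python3 m.py g; python3 - <<'E'
from h import *
np.set_printoptions(precision=1,suppress=True)
a=np.radians(-3.3);e=np.array([np.cos(a),np.sin(a)]);n=np.array([-np.sin(a),np.cos(a)]);C=np.array([505,-263.])
for c in("scene","top"):
    s=env.snapshot(c);p,u,v=pts(s);sx=(p[:,:2]-C)@n;sy=-(p[:,:2]-C)@e;z=p[:,2]
    dark=s["image"][v,u].max(1)<60
    k=(sx>-60)&(sx<5)&(abs(sy)<22)&(z>105)&(z<165)&dark
    if k.sum()>4:print(c,k.sum(),"sx",np.percentile(sx[k],[5,50,95]),"z",np.percentile(z[k],[5,50,95]))
E
```

```text
23.85 [ 499.5 -392.4  235.6] [-180.     0.1   86.5]
scene brass near 172 sx [ 60.9  92.3 104.2] sy [58.8 73.8 85.7] z [ 81.2 113.1 123.8]
scene brass far 161 sx [ 63.2  92.7 105.1] sy [-83.9 -68.2 -55.3] z [ 80.7 112.6 124. ]
scene head near 165 sx [-83.   68.8  99.6] sy [100.6 110.4 117.6]
scene head far 135 sx [-79.3  68.4  99.7] sy [-120.4 -109.  -101.8]
top brass near 236 sx [ 45.8  77.4 101.9] sy [53.8 70.4 83.8] z [ 96.8 117.2 129.5]
top brass far 233 sx [ 47.4  78.2 102.6] sy [-85.7 -69.8 -55.3] z [ 95.1 116.9 128.7]
top head near 118 sx [51.3 78.5 99.2] sy [101.6 110.3 117.2]
top head far 223 sx [-90.3  56.7  99.6] sy [-120.  -109.9 -102.4]
scene 51 sx [-28.6 -20.9 -17.4] z [127.2 139.1 146.3]
top 73 sx [-37.9 -25.9 -17.8] z [131.9 144.9 150.5]
```

View pics/gscene.png

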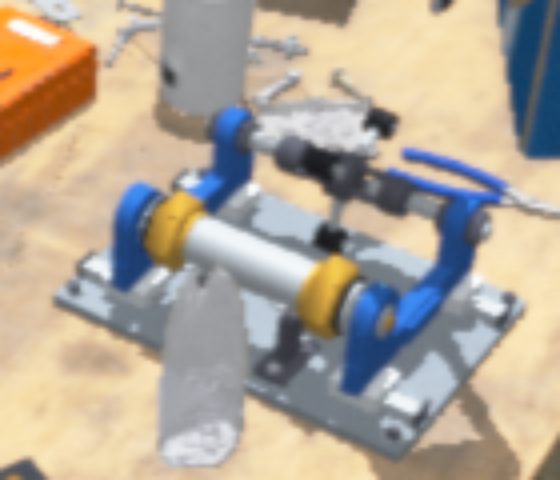

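The crop shows both seals pressed against the spool ends at (150,220) and (350,300), with the hand clear of everything. Roller angle and head travel both put the seals at about 3.4–3.7 mm each, so I'm handing in.

```bash
python3 -c "
from rig import env
print(env.sign_off())"
```

```text
the job is handed in; nothing more can be done
None
```

I handed the job in at about 24 s: the spool lies in both V-rests, each seal is pushed back an estimated 3.4–3.7 mm of its 8 mm, and the hand is clear of everything; no verdict came back from the sign-off.

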